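# Open the push-to-release sampler lid and load a vial

### The arm

A 7-joint arm with a two-finger parallel gripper is mounted at the origin on the work surface. World frame = base frame: x ahead of the robot, y to its left, z up, the work surface at z = 0. Lengths are in m, angles in rad, forces in N, time in s.
With the tool pointing down it reaches from about 0.425 to 0.925 m from the base axis. Payload 6.8 kg.
Tool frame: the origin (TCP) lies midway between the tips of the shut fingers; the grasp point (between the pads) lies 19 mm behind it; z points along the fingers, y is the direction in which the jaws open and shut (so a half turn about z gives the same grasp; the last joint's range is limited). The gripper opens to 85 mm and grips with 20 to 120 N. Pads are 22 mm wide; open, the fingers measure 114 mm over their backs; the gripper's body (76 mm by 85 mm) begins 54 mm behind the grasp point. The pads swing forward as they close: fully open they stand 13 mm farther back than shut.
Start: joints at [-1.331, 0.477, 0.022, 1.555, -0.011, 1.109, -0.083], TCP at [0.23, 0.635, 0.231] pointing down, gripper open.
Joint ranges: [-2.96, 2.96], [-0.34, 2.1], [-1.41, 1.46], [0.24, 2.44], [-1.37, 4.51], [0.17, 1.92], [-2.96, 2.96]. Speed limits (rad/s): [2.39, 2.39, 3.14, 3.14, 3.14, 3.14, 3.14].

### API

Orientations are given as a unit quaternion [w, x, y, z].
In Python, from station import bot gives the robot as it stands. The module is installed in compiled form; this text tells all that it offers.
- The arm moves only by the tool play_rows, never from a script. Its argument "motion" is a list of rows, each a list of 2 entries, a list of its own where there are three numbers: the shift along the tool's x, y, z as a fraction of full scale, then the turn, a rotation vector about the tool's x, y, z as a fraction of full scale. In form: [[[tx, ty, tz], [rx, ry, rz]], ...]. A call has 1 to 8 rows; each row is the pose to reach, as a shift and turn from the pose measured when the call began, along the tool's axes at that moment, turning the shorter way round; what a row does not reach only later rows make up. Full scale, the value 1, is 400 mm for a shift and 360 degrees for a turn. A row lasts 1/10 s, in which the tool goes at most 50 mm and 8.59 degrees, less where a joint would pass 70% of its speed; a pose out of reach is approached as far as the arm can. A call with a number of a shift or a turn outside -1 to 1 is refused whole. A call with a gripper value outside its range is refused whole. "fingers" is the finger opening in mm, from 0 to 85.4, set as the call begins (left out, the last holds). The fingers move at their own pace and stop on an object; "grip_force" is the grip in N (left out, the last holds). Time passes only in rows, so rows that repeat a pose let the fingers close. It gives the time, the measured TCP pose, the force and the opening at its end, in the units of the state.
- bot.get_obs(): the state, without advancing time (a new reading comes with each control period).
- bot.read_camera(name): name is "scene" or "side" or "wrist"; returns a dict with "pixels" (420x560x3 uint8, red, green, blue), "range_z" (420x560 float32, m along the optical axis (not along the pixel's ray), 0 where there is no reading), "fovy" (degrees; the focal length in pixels is half the picture's height over the tangent of half this angle, whatever the lens; pixels are square), "cx", "cy" (the principal point, pixels), "pose" (4x4, takes a point from camera to world coordinates). Camera axes: x right, y down, z forward; pixel columns grow to the right and rows downward; lengths in m; the calibration is good to about 2 mm. A picture is of the moment at which its call begins.
- bot.hand_in(): hands the job in, once; it reports no verdict.
The state is a dict: "t": time; "q": joint angles; "joint_vel": joint speeds; "joint_torque": joint torques, N m; "eef_pos": TCP position; "tool_rot": TCP orientation; "contact_force": force on the tool from outside, world axes, zero at the start; "torque": the same for the moment, N m; "gripper_width": opening from 0.0 (shut) to 1.0 (fully open).
Only numpy, scipy, OpenCV 4.12 (cv2) and the standard library are available. Lean on these libraries where they do the work, as an engineer would, in place of code of your own. Each camera call takes 0.05 s, during which the arm holds its last target.

### The job

Open the small vial sampler by pressing the free edge of its closed lid gently down, by feel, onto its springy stop and keeping it firmly on that stop for about a second while the catch lets go; then slip your hand off the edge so that the lid springs fully open on its own, untouched. Then take the tall amber vial from the bench and stand it in the one empty well inside, gently and fully home, let go of it, and leave everything else on the bench as it is.

Things in the scene. Friction and masses are not known exactly. Their poses are not given: they have to be found in the camera images.
- sampler: White fixed bench instrument, 275 (its x) x 280 (its y) x 120 mm high; origin at the centre of its underside, z up, +x to the hinge side, -x to the lid's free edge. Walls 19 mm thick flank the grey lid. In the chamber under it an aluminium block (70 x 220 mm, top 48 mm above the bench) has 3 wells in a row along y; the outer two hold fixed vials. Wall below the lid's free edge: 86 mm high.
- lid (a joint): Lid angle (rad): 0 latched shut (level), negative pressed in, 1.75 sprung fully open. Push-to-release: the free edge gives way under 1 to 2 N; the catch frees only beyond a depth that differs each time and cannot be seen: 3.5 to 17 mm down at the edge. About 2 mm further a sprung buffer resists, 6 N per mm more: 5 to 12 N there is right, over 16 N harms it. Keep it on the buffer about 1 s.
- lid_press (a point): Place to press: on the lid's top face, 118 mm above the bench when latched, 12 mm in from the middle of the free edge, among thin ribs; moves with the lid. After the hold, draw the hand off over the free edge, level, towards the sampler's -x, and away: the freed lid pushes up with 1 to 2 N and opens within about a second; the hand must not touch it once it is over 0.3 rad open.
- lid_hinge (a point): Middle of the lid's hinge line, 112 mm above the bench; it runs along the sampler's y. The lid is a grey panel 172 x 238 x 12 mm; its free edge is 175 mm from this line.
- well (a point): Centre of the mouth of the middle, empty well, 48 mm above the bench, 80 mm from the hinge line. 24.5 mm wide with a 2 mm chamfer, 25 mm deep, upright. The neighbour vials, their tops 98 mm above the bench, stand 70 mm away (centres) along the sampler's y, the catch 50 mm away towards -x; so close the fingers along the sampler's y.
- vial: The tall vial to load: amber glass, 22.4 mm diameter, 75 mm high, straight-sided up to 60 mm, aluminium cap 20 mm wide; about 35 g. Stands loose and upright on the bench; origin at the centre of its underside, z up its axis. Near it stand a vial of the same width but only 46 mm high and a squat jar 38 mm wide; which stands where changes.
- short_vial: Bystander: amber vial, 22.4 mm wide, 46 mm high; origin under its centre. Leave it.
- squat_jar: Bystander: amber jar with a white lid, 38 mm wide, 60 mm high; origin under its centre. Leave it.
- beaker: Bystander: glass cup, 70 mm wide, 90 mm high; origin under its centre. Leave it.
- reagent_bottle: Bystander: glass bottle, 70 mm wide, 150 mm high; origin under its centre. Leave it.
- pen: Bystander: black pen lying on the bench, 130 mm long; origin under its middle. Leave it.
- weigh_dish: Bystander: small white dish, 70 mm wide, 20 mm high; origin under its centre. Leave it.

How it is judged:
On the way, in this order (a step that is already met when the one before it is completed fails the run):
1. the lid has been pressed in and kept on its buffer (with over 3.5 N) by the robot (value of joint lid below -0.015 rad and (contact force between lid and the fingers above 3.5 N or contact force between lid and the arm above 3.5 N)), for 0.6 s.
2. the lid has sprung open (beyond 1.5 rad) with nothing of the robot on it (value of joint lid above 1.5 rad and not (contact force between lid and the fingers above 0.2 N or contact force between lid and the arm above 0.2 N)), for 0.2 s.
At the end, for the whole second after the job is handed in: The lid stands open beyond 1.5 rad, and the tall vial stands upright (within 0.12 rad) in the empty well, centred within 4 mm, its foot at least 22 mm below the well's mouth, released and at rest (value of joint lid above 1.5 rad and horizontal distance between vial and well below 0.004 m and z of vial in the frame of well below -0.022 m and angle between vial's own z axis and vertical below 0.12 rad and linear speed of vial below 0.02 m/s); the robot touches nothing.
It fails at once if the robot presses on the lid with more than 16 N (contact force between lid and the fingers above 16 N or contact force between lid and the arm above 16 N).
It fails at once if the robot touches the lid (over 0.3 N) while it is more than 0.3 rad open (value of joint lid above 0.3 rad and (contact force between lid and the fingers above 0.3 N or contact force between lid and the arm above 0.3 N)).
It fails at once if the vial is rammed against the sampler with more than 25 N (contact force between vial and sampler above 25 N).
It fails at once if the vial is tipped over (beyond 0.7 rad), dropped or thrown (faster than 0.45 m/s out of the fingers) (angle between vial's own z axis and vertical above 0.7 rad or (linear speed of vial above 0.45 m/s and contact force between vial and the fingers below 0.1 N)).
It fails at once if another thing on the bench is moved by more than 30 mm (distance of any of short_vial, squat_jar, beaker, reagent_bottle, pen, weigh_dish from where it was at the start of the episode above 0.03 m).
It also fails if it takes over 67 s, if anything falls off the work surface, if the arm or the gripper's body presses on something with over 40 N, if the wrist force passes 120 N, or if a joint passes its speed limit or range.

## Working session

There is one attempt and no reset: what is moved stays moved. The work goes in short steps, Python scripts to look and compute and a tool call to move; the robot and the scene stay as the last step left them, time stands still between calls to the robot, and variables do not carry over. Pictures are saved under pics/ and viewed, and the job is handed in when it is done.

Besides the shell and the picture viewer there is one more tool, called after "Request:" as name(argument=value, ...) on one line, values as JSON. play_rows: Moves the arm, as the interface text tells. Shift numbers are shares of 400 mm and turn numbers shares of 360 degrees, none past 1 either way. Its arguments: {"type":"object","properties":{"motion":{"type":"array"},"fingers":{"type":"number"},"grip_force":{"type":"number"}},"required":["motion"]}

```bash
mkdir -p pics
cat > h.py <<'E'
import numpy as np, cv2
from station import bot
def cam(n,save=None):
    c=bot.read_camera(n); c['f']=210/np.tan(np.radians(c['fovy'])/2)
    if save: cv2.imwrite('pics/'+save,c['pixels'][:,:,::-1])
    return c
def ray(c,u,v):
    d=np.array([(u-c['cx'])/c['f'],(v-c['cy'])/c['f'],1.0]); P=np.array(c['pose']); return P[:3,3],P[:3,:3]@d
def onz(c,u,v,z):
    o,d=ray(c,u,v); return o+d*(z-o[2])/d[2]
def cloud(c):
    v,u=np.mgrid[0:420,0:560]; r=c['range_z']; p=np.stack([(u-c['cx'])/c['f']*r,(v-c['cy'])/c['f']*r,r],-1)
    P=np.array(c['pose']); w=p@P[:3,:3].T+P[:3,3]; w[r<=0]=np.nan; return w
E
python3 - <<'E'
from h import *
np.set_printoptions(precision=4,suppress=True)
o=bot.get_obs(); print(o)
for n in ['scene','side','wrist']:
    c=cam(n,n+'0.png'); print(n,c['f'],c['cx'],c['cy'],np.array(c['pose']))
    np.savez(n+'0.npz',px=c['pixels'],w=cloud(c))
E
```

```text
{'t': 0.0, 'q': array([-1.3311,  0.4778,  0.0223,  1.5564, -0.0115,  1.1093, -0.0831]), 'joint_vel': array([-0.0001, -0.0014,  0.0013, -0.0005, -0.0009, -0.0016, -0.0008]), 'joint_torque': array([  0.0001, -59.6462,   1.6075, -28.1177,   0.0124,   0.0097,
        -0.    ]), 'eef_pos': array([0.2299, 0.634 , 0.2303]), 'tool_rot': array([-0.0001,  0.173 ,  0.9849, -0.0009]), 'contact_force': array([-0.2502,  0.3037, -0.0858]), 'torque': array([ 0.0389,  0.0299, -0.0167]), 'gripper_width': 1.000400663525517}
scene 488.4305729054915 277.7125422860553 214.17953190185077 [[-0.3999  0.7002 -0.5914  1.3445]
 [ 0.9164  0.2948 -0.2706  0.391 ]
 [-0.0151 -0.6502 -0.7596  1.1244]
 [ 0.      0.      0.      1.    ]]
side 381.4802185722085 282.292252676924 215.0571875695168 [[ 0.9964 -0.0458  0.0714  0.5132]
 [-0.0846 -0.5937  0.8002 -0.7105]
 [ 0.0057 -0.8034 -0.5954  0.6179]
 [ 0.      0.      0.      1.    ]]
wrist 339.8742297755535 278.50626466845637 210.2570949996413 [[ 0.3399  0.8888  0.3074  0.1513]
 [ 0.9404 -0.3208 -0.1123  0.6624]
 [-0.0012  0.3273 -0.9449  0.3715]
 [ 0.      0.      0.      1.    ]]
```

View pics/scene0.png

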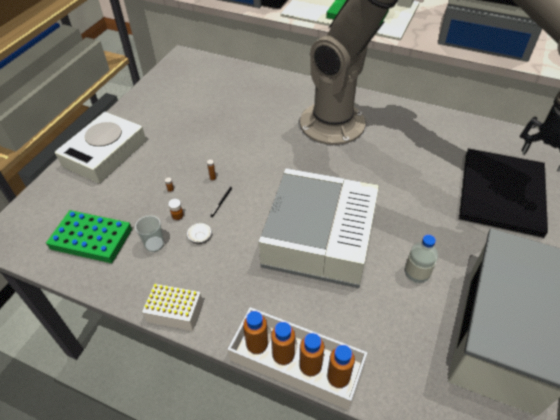

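View pics/side0.png

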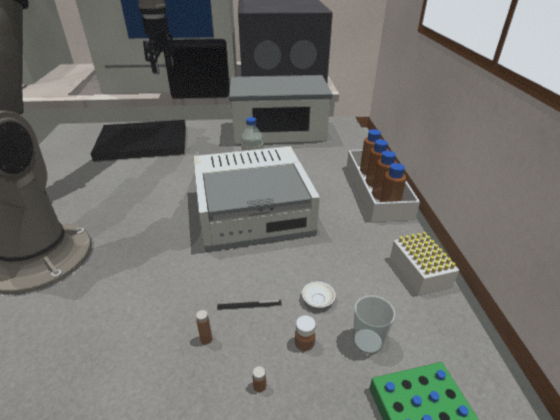

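View pics/wrist0.png

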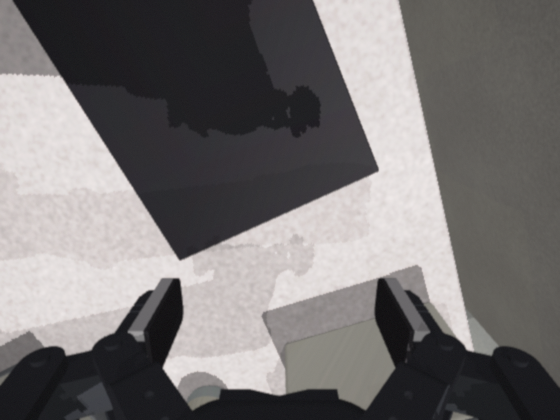

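The scene view shows the tall vial at about (211,170), the short vial at (169,184) and the jar at (176,209). The sampler's lid has its free edge on the left, near (275,210), facing world -y. In the side view the free edge runs from about (207,215) to (308,205).

Run:
```python
from h import *
np.set_printoptions(precision=4,suppress=True)
for n in ['scene','side']:
    d=np.load(n+'0.npz'); w=d['w']; px=d['px'].astype(int)
    x,y,z=w[...,0],w[...,1],w[...,2]
    print(n,'bench z',np.nanmedian(z[(abs(z)<.02)]))
    # height map top of sampler
    m=(z>.105)&(z<.13)&(x>.3)&(x<1.0)&(abs(y)<.4)
    k,lab,st,ce=cv2.connectedComponentsWithStats(m.astype(np.uint8))
    i=1+np.argmax(st[1:,4]); P=w[lab==i]; print('top',st[i],np.median(P[:,2]))
    r=cv2.minAreaRect((P[:,:2]*1000).astype(np.float32)); print(r, cv2.boxPoints(r))
    # vial masks amber
    hsv=cv2.cvtColor(d['px'],cv2.COLOR_RGB2HSV)
    am=((hsv[...,0]<16)&(hsv[...,1]>110)&(hsv[...,2]>30)).astype(np.uint8)
    k,lab,st,ce=cv2.connectedComponentsWithStats(am)
    for i in range(1,k):
        if st[i,4]>20:
            P=w[lab==i]; print(st[i],ce[i],np.nanmedian(P,0),np.nanmax(P[:,2]))
```

```text
scene bench z 0.0010570801769298477
top [ 259  169  120   99 8284] 0.11936595368046832
((509.6427917480469, 137.73570251464844), (286.5030517578125, 275.85211181640625), 8.589802742004395) [[347.3976 252.7187]
 [388.5987 -20.0392]
 [671.888   22.7527]
 [630.6869 295.5106]]
[ 82  18  36  20 367] [100.2262  27.5232] [-1.2296 -2.1924 -0.6883] -0.006427500213491255
[125  23   7  11  47] [128.  28.] [-1.2942 -1.9874 -0.6875] -0.05656062214174229
[209 166   7  14  70] [211.6571 172.4286] [ 0.4207 -0.2588  0.0371] 0.06962475822780378
[167 183   6   8  38] [169.6053 186.7368] [ 0.5148 -0.3583  0.024 ] 0.03877742179809118
[171 209  12  11  93] [177. 214.] [ 0.6075 -0.274   0.0273] 0.04402622626477792
[244 317  23  36 529] [256.1512 337.2382] [0.9001 0.1274 0.0919] 0.12167560367321806
[271 329  24  35 514] [283.0895 348.2879] [0.9017 0.1952 0.0933] 0.12246737337763136
[300 340  25  36 518] [310.9402 359.8571] [0.9027 0.262  0.0955] 0.12049068362855042
[328 350  27  37 539] [339.4174 371.449 ] [0.9027 0.3278 0.0944] 0.12164137310067447
side bench z 0.0006767062140794478
top [ 193  147  127   72
[... 220 characters left out ...]
  0  141  111 1446] [498.1632  66.0118] [1.5276 0.8417 0.1723] 0.41831750955599034
[358 118  15  10  76] [364.4211 121.6974] [ 1.4958  2.3553 -0.6886] -0.6559122959821074
[ 362  138   45   63 1122] [381.1952 173.8832] [0.8605 0.1663 0.0898] 0.11834541797950887
[296 335  18   8  64] [305.375  338.9062] [ 0.5929 -0.3002  0.034 ] 0.041019717232316455
[515 343  11  17  49] [519.9184 350.3673] [ 1.5229  0.0905 -0.6919] -0.6562063673170285
[523 352   9   9  33] [526.9697 356.4848] [ 1.5221  0.0549 -0.6728] -0.658480710881065
[523 360  37  60 564] [544.4255 389.8918] [ 1.523  -0.0666 -0.7017] -0.6534037617955212
[257 379   8  10  30] [261.0667 383.5   ] [ 0.5106 -0.3737  0.0283] 0.03622876162541566
```

Run:
```python
import cv2
a=cv2.imread('pics/scene0.png')[155:290,235:395]; cv2.imwrite('pics/s_crop.png',cv2.resize(a,None,fx=4.4,fy=4.4,interpolation=cv2.INTER_CUBIC))
a=cv2.imread('pics/side0.png')[140:250,180:330]; cv2.imwrite('pics/d_crop.png',cv2.resize(a,None,fx=5,fy=5,interpolation=cv2.INTER_CUBIC))
```

```text
(no output)
```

View pics/s_crop.png

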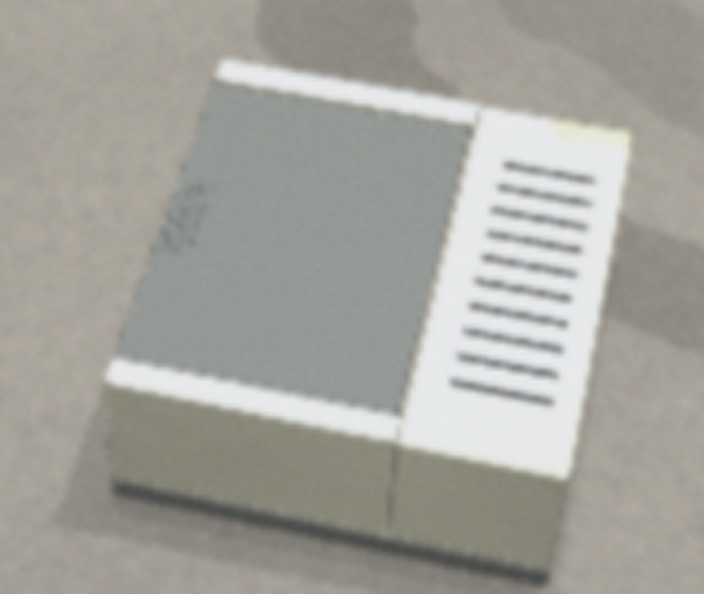

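View pics/d_crop.png

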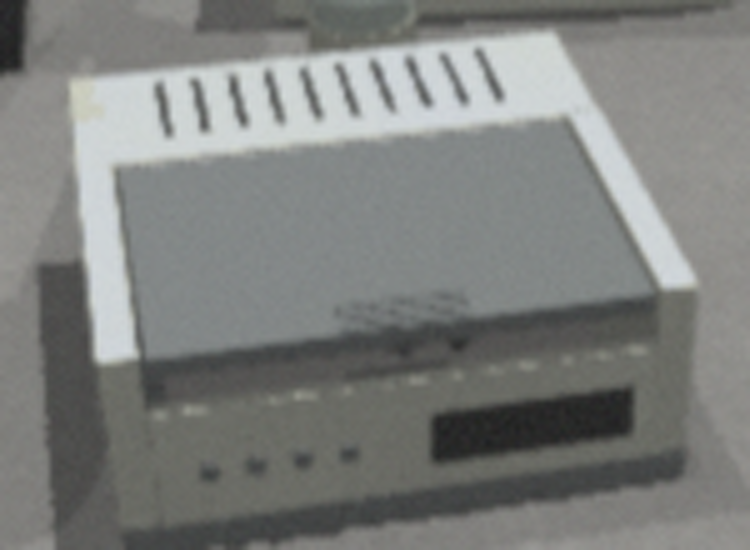

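Run:
```python
from h import *
np.set_printoptions(precision=4,suppress=True)
s=cam('scene');d=cam('side')
S=np.array([onz(s,u,v,.12)[:2] for u,v in [(284.8,169.1),(259.5,237.3),(364.1,263.6),(378.2,184.5)]])
D=np.array([onz(d,u,v,.12)[:2] for u,v in [(199.4,212.6),(319.4,197.6),(291.4,146.6),(194.6,155.6)]])
print(S,'\n',D,S.mean(0),D.mean(0))
for C in (S,D):
  print([np.linalg.norm(C[i]-C[(i+1)%4]) for i in range(4)],[np.degrees(np.arctan2(*(C[(i+1)%4]-C[i])[::-1])) for i in range(4)])
# lid corners/ribs
for n,c,L,sc,off in [('s',s,[(216,85),(118,362),(398,415),(472,127),(185,215)],4.4,(235,155)),('d',d,[(147,362),(655,297),(570,118),(116,168),(404,312)],5,(180,140))]:
  print(n,np.array([onz(c,u/sc+off[0],v/sc+off[1],.118) for u,v in L]))
# vial: tall
for n,c,b,t in [('s',s,None,None)]: pass
for n,c in (('scene',s),('side',d)):
  x0,y0=((195,150) if n=='scene' else (185,300)); a=c['pixels'][y0:y0+50,x0:x0+40,::-1]
  cv2.imwrite(f'pics/v_{n}.png',cv2.resize(a,None,fx=11,fy=11,interpolation=cv2.INTER_NEAREST))
```

```text
[[ 0.3945 -0.0174]
 [ 0.6534  0.0212]
 [ 0.6272  0.2956]
 [ 0.3497  0.2521]] 
 [[ 0.3913 -0.0182]
 [ 0.6653  0.0203]
 [ 0.6274  0.2881]
 [ 0.3543  0.2528]] [0.5062 0.1379] [0.5096 0.1358]
[np.float64(0.26179043113814293), np.float64(0.27564820209239915), np.float64(0.2809056952429736), np.float64(0.27321191176958304)] [np.float64(8.461632276137143), np.float64(95.45957577949315), np.float64(-171.11045062191397), np.float64(-80.55870609508538)]
[np.float64(0.27664287991106185), np.float64(0.27046782813961034), np.float64(0.27535292641678455), np.float64(0.27348034110819797)] [np.float64(8.000529727691164), np.float64(98.0561353501228), np.float64(-172.62594211832348), np.float64(-82.21817907932743)]
s [[ 0.4134 -0.0116  0.118 ]
 [ 0.6496  0.026   0.118 ]
 [ 0.6217  0.1919  0.118 ]
 [ 0.3848  0.1569  0.118 ]
 [ 0.5272  0.0158  0.118 ]]
d [[ 0.4129 -0.0163  0.118 ]
 [ 0.6451  0.0173  0.118 ]
 [ 0.6243  0.1907  0.118 ]
 [ 0.3854  0.1555  0.118 ]
 [ 0.528   0.0139  0.118 ]]
```

View pics/v_scene.png

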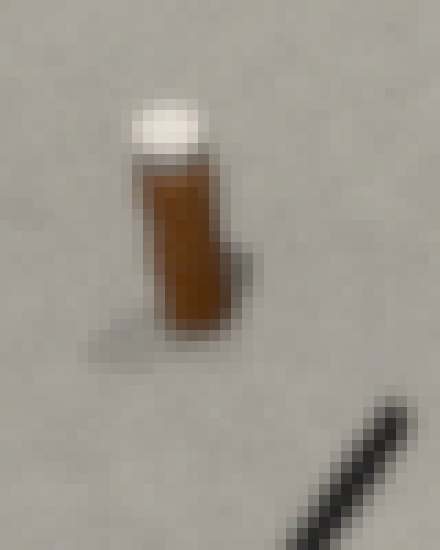

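View pics/v_side.png

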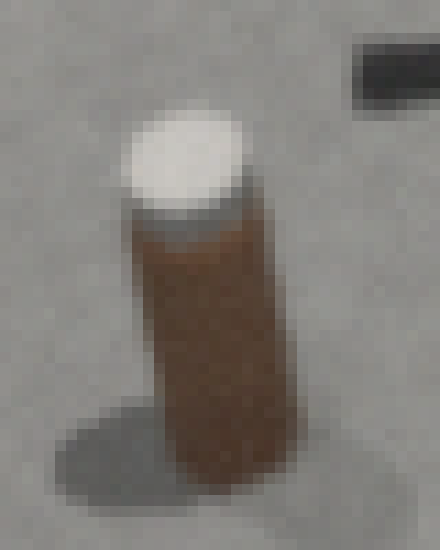

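```bash
cat >> h.py <<'E'
from scipy.spatial.transform import Rotation as R
def rot(o): w,x,y,z=o['tool_rot']; return R.from_quat([x,y,z,w])
def frac(target,o=None):
    o=o or bot.get_obs(); d=rot(o).inv().apply(np.array(target)-o['eef_pos']); return np.round(d/.4,4), np.linalg.norm(d)
np.set_printoptions(precision=4,suppress=True)
def st():
    o=bot.get_obs(); print('t',round(o['t'],2),'p',o['eef_pos'],'F',o['contact_force'],'g',round(o['gripper_width'],3)); return o
E
python3 - <<'E'
from h import *
s=cam('scene');d=cam('side')
print('vial cap', onz(s,210.2,161.5,.075),onz(d,201.8,314.4,.075))
print('vial base pt', onz(s,195+200/11,150+330/11,0),onz(d,185+235/11,300+485/11,0))
print('bottle',onz(s,421,270,.03),'dish',onz(s,199,233,.01),'beaker',onz(s,150,240,.03),'pen',onz(s,232,188,.01),onz(s,212,215,.01))
ex=np.array([-.146,.989]); print(st()['q'])
print(frac([.5275,.009,.230]),frac([.5275,.009,.140]))
E
```

```text
vial cap [ 0.4106 -0.2641  0.075 ] [ 0.4117 -0.2635  0.075 ]
vial base pt [ 0.4166 -0.2601  0.    ] [ 0.4119 -0.272   0.    ]
bottle [0.5237 0.4327 0.03  ] dish [ 0.6321 -0.1888  0.01  ] beaker [ 0.7213 -0.2942  0.03  ] pen [ 0.4331 -0.1824  0.01  ] [ 0.5564 -0.1869  0.01  ]
t 0.35 p [0.23   0.6345 0.2311] F [-0.2111  0.5637  0.1405] g 0.999
[-1.3311  0.4772  0.0224  1.5556 -0.0115  1.1093 -0.0831]
(array([-1.2322, -1.2166,  0.0032]), np.float64(0.6926405827135627)) (array([-1.2322, -1.2165,  0.2282]), np.float64(0.6986020969838642))
```

Request:
play_rows(motion=[[[-0.62, -0.61, 0], [0, 0, 0]], [[-0.62, -0.61, 0], [0, 0, 0]], [[-0.62, -0.61, 0], [0, 0, 0]], [[-0.62, -0.61, 0], [0, 0, 0]], [[-0.62, -0.61, 0], [0, 0, 0]], [[-0.62, -0.61, 0], [0, 0, 0]], [[-0.62, -0.61, 0], [0, 0, 0]], [[-0.62, -0.61, 0], [0, 0, 0]]], fingers=0, grip_force=40)

```text
t: 1.15
eef_pos: [0.3833, 0.3137, 0.2314]
tool_rot: [0.001, 0.178, 0.984, -0.001]
contact_force: [-0.6, -0.2, -0.9]
gripper_width: -0.0
```

Run:
```python
from h import *
print(st()['q'])
print(frac([.5275,.009,.150]))
```

```text
t 1.15 p [0.3833 0.3137 0.2314] F [-0.58   -0.1798 -0.8635] g -0.0
[-0.9365  0.179   0.1394  1.9829 -0.0267  0.9828  0.4281]
(array([-0.6043, -0.5865,  0.2059]), np.float64(0.3467672284097902))
```

Request:
play_rows(motion=[[[-0.604, -0.5865, 0.1], [0, 0, 0]], [[-0.604, -0.5865, 0.1], [0, 0, 0]], [[-0.604, -0.5865, 0.1], [0, 0, 0]], [[-0.604, -0.5865, 0.1], [0, 0, 0]], [[-0.604, -0.5865, 0.12], [0, 0, 0]], [[-0.604, -0.5865, 0.16], [0, 0, 0]], [[-0.604, -0.5865, 0.2], [0, 0, 0]], [[-0.604, -0.5865, 0.206], [0, 0, 0]]])

```text
t: 1.95
eef_pos: [0.5277, 0.0038, 0.1481]
tool_rot: [0.0, 0.182, 0.983, -0.003]
contact_force: [-1.2, -0.5, 0.3]
gripper_width: -0.003
```

Run:
```python
from h import *
c=cam('side','side1.png');cam('wrist','wrist1.png');print(st()['q'])
print(frac([.5275,.009,.130]))
```

```text
t 2.05 p [0.5269 0.0078 0.1487] F [0.2895 0.9529 0.0149] g 0.004
[-0.4109  0.3468  0.3376  2.0049 -0.1505  0.8156  1.2212]
(array([-0.0003,  0.0036,  0.0468]), np.float64(0.01879232710147742))
```

View pics/side1.png

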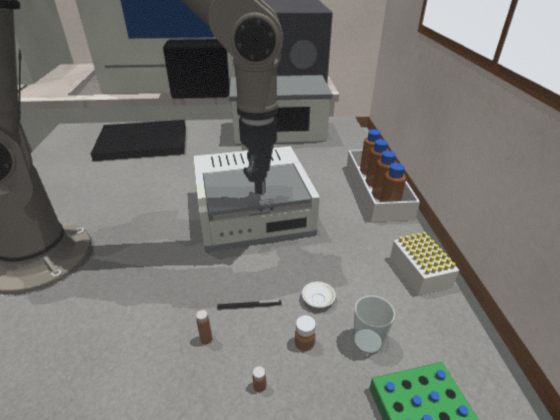

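View pics/wrist1.png

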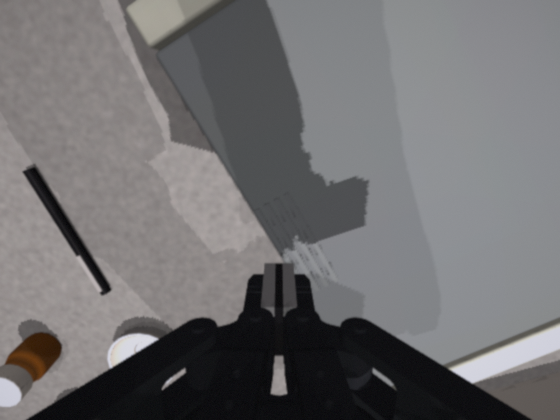

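The side view shows the shut fingers above the free edge, near (260,187). In the wrist view the free edge runs from (160,50) to (280,262), and the tip is close to it.

Run:
```python
from h import *
c=cam('wrist'); 
A=onz(c,162,52,.118);B=onz(c,281,258,.118);C=onz(c,222,160,.118);print(A,B,C)
print('ribs',[onz(c,*p,.118) for p in [(263,205),(330,275),(290,195),(285,250)]])
n=np.array([-.146,.989,0])
print('edge offsets along ex',[p@n for p in (A,B,C)],'tip',st()['eef_pos']@n, np.degrees(np.arctan2(*(B-A)[1::-1])))
w=cloud(c); m=(w[...,2]>.11)&(w[...,2]<.13); m[:, :]&=True
print('lid z', np.nanmedian(w[50:150,300:500,2]))
```

```text
[ 0.4131 -0.0072  0.118 ] [0.5314 0.0072 0.118 ] [ 0.4689 -0.0015  0.118 ]
ribs [array([0.4987, 0.0092, 0.118 ]), array([0.5514, 0.0297, 0.118 ]), array([0.4985, 0.0246, 0.118 ]), array([0.5275, 0.011 , 0.118 ])]
t 2.1 p [0.5271 0.0096 0.1496] F [0.3975 1.031  0.7289] g 0.002
edge offsets along ex [np.float64(-0.06741366014586059), np.float64(-0.07047033453957906), np.float64(-0.06992926992514184)] tip -0.06747747280150154 6.927139224401175
lid z 0.11659229620727227
```

Run:
```python
from h import *
print(frac([.5255,.0185,.130]))
```

```text
(array([0.0117, 0.0196, 0.0489]), np.float64(0.021589841999067997))
```

Request:
play_rows(motion=[[[0.0117, 0.0196, 0], [0, 0, 0]], [[0.0117, 0.0196, 0.03], [0, 0, 0]], [[0.0117, 0.0196, 0.049], [0, 0, 0]], [[0.0117, 0.0196, 0.049], [0, 0, 0]], [[0.0117, 0.0196, 0.049], [0, 0, 0]], [[0.0117, 0.0196, 0.049], [0, 0, 0]], [[0.0117, 0.0196, 0.049], [0, 0, 0]], [[0.0117, 0.0196, 0.049], [0, 0, 0]]])

```text
t: 2.9
eef_pos: [0.5257, 0.0184, 0.1302]
tool_rot: [0.0, 0.179, 0.984, -0.001]
contact_force: [-0.0, 0.4, 0.1]
gripper_width: -0.0
```

Request:
play_rows(motion=[[[0, 0, 0], [0, 0, 0]], [[0, 0, 0], [0, 0, 0]], [[0, 0, 0], [0, 0, 0]]])

```text
t: 3.2
eef_pos: [0.5257, 0.0184, 0.1303]
tool_rot: [0.0, 0.179, 0.984, -0.001]
contact_force: [0.6, 0.1, 0.1]
gripper_width: 0.0
```

Request:
play_rows(motion=[[[0, 0, 0.01], [0, 0, 0]], [[0, 0, 0.02], [0, 0, 0]], [[0, 0, 0.025], [0, 0, 0]], [[0, 0, 0.025], [0, 0, 0]], [[0, 0, 0.025], [0, 0, 0]]])

```text
t: 3.7
eef_pos: [0.5256, 0.0183, 0.1201]
tool_rot: [0.0, 0.179, 0.984, -0.001]
contact_force: [-0.6, 1.2, 0.4]
gripper_width: 0.0
```

Request:
play_rows(motion=[[[0, 0, 0.0025], [0, 0, 0]], [[0, 0, 0.005], [0, 0, 0]], [[0, 0, 0.005], [0, 0, 0]], [[0, 0, 0.005], [0, 0, 0]]])

```text
t: 4.1
eef_pos: [0.5257, 0.0183, 0.1182]
tool_rot: [0.0, 0.179, 0.984, -0.001]
contact_force: [-0.0, -0.5, -0.1]
gripper_width: 0.0
```

Request:
play_rows(motion=[[[0, 0, 0.0025], [0, 0, 0]], [[0, 0, 0.005], [0, 0, 0]], [[0, 0, 0.005], [0, 0, 0]], [[0, 0, 0.005], [0, 0, 0]]])

```text
t: 4.5
eef_pos: [0.5257, 0.0183, 0.1161]
tool_rot: [0.0, 0.179, 0.984, -0.001]
contact_force: [-0.0, -0.3, 0.7]
gripper_width: -0.005
```

Request:
play_rows(motion=[[[0, 0, 0.0025], [0, 0, 0]], [[0, 0, 0.0025], [0, 0, 0]], [[0, 0, 0.0025], [0, 0, 0]]])

```text
t: 4.8
eef_pos: [0.5257, 0.0183, 0.1151]
tool_rot: [0.0, 0.179, 0.984, -0.001]
contact_force: [0.5, -0.4, -0.0]
gripper_width: -0.001
```

Request:
play_rows(motion=[[[0, 0, 0.0025], [0, 0, 0]], [[0, 0, 0.0025], [0, 0, 0]], [[0, 0, 0.0025], [0, 0, 0]]])

```text
t: 5.1
eef_pos: [0.5257, 0.0182, 0.114]
tool_rot: [0.0, 0.179, 0.984, -0.001]
contact_force: [0.3, 0.3, 1.3]
gripper_width: -0.001
```

Request:
play_rows(motion=[[[0, 0, 0.0025], [0, 0, 0]], [[0, 0, 0.0025], [0, 0, 0]], [[0, 0, 0.0025], [0, 0, 0]]])

```text
t: 5.4
eef_pos: [0.5257, 0.0183, 0.113]
tool_rot: [0.0, 0.179, 0.984, -0.001]
contact_force: [-0.1, 0.1, 0.4]
gripper_width: -0.002
```

Request:
play_rows(motion=[[[0, 0, 0.002], [0, 0, 0]], [[0, 0, 0.002], [0, 0, 0]], [[0, 0, 0.002], [0, 0, 0]]])

```text
t: 5.7
eef_pos: [0.5257, 0.0182, 0.1121]
tool_rot: [0.0, 0.179, 0.984, -0.001]
contact_force: [-0.6, 0.5, -0.1]
gripper_width: -0.001
```

Run:
```python
from h import *
c=cam('side');d=c['pixels'][140:240,190:320,::-1];cv2.imwrite('pics/side2.png',cv2.resize(d,None,fx=6,fy=6,interpolation=cv2.INTER_CUBIC)); st()
c=cam('wrist','wrist2.png');st()
```

```text
t 5.75 p [0.5257 0.0182 0.1122] F [ 0.4047 -1.3984  1.1222] g -0.001
t 5.8 p [0.5257 0.0183 0.1122] F [-0.0305 -0.4391  1.2959] g 0.0
```

View pics/side2.png

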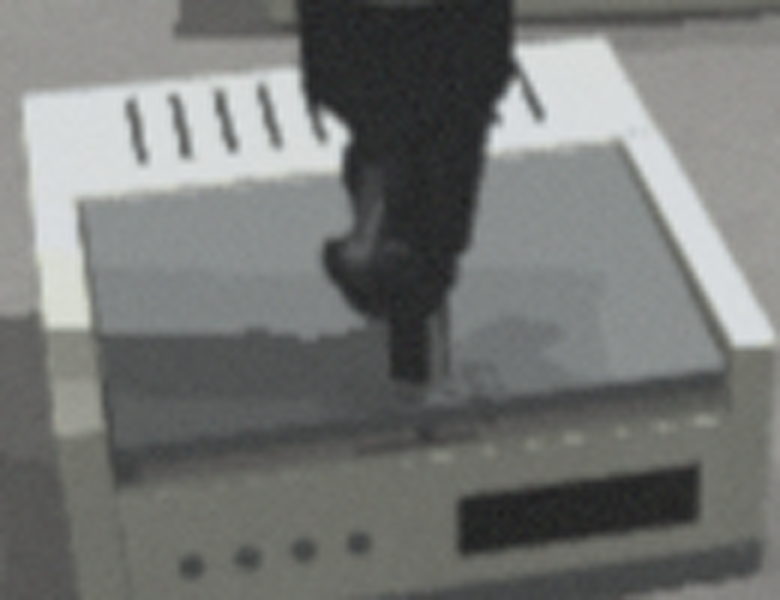

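View pics/wrist2.png

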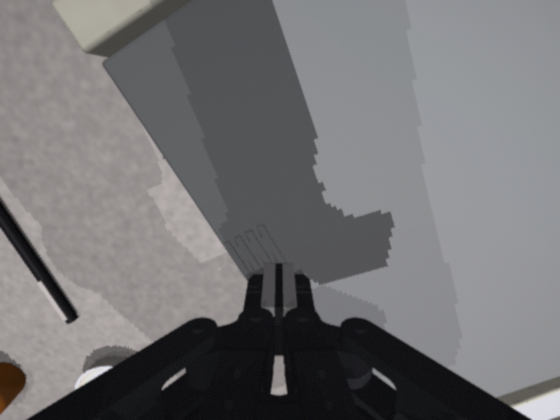

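The tip rests on the lid: in the side crop it is at (410,380), just inside the edge, and the lid has dipped by a few mm. The force is still about 1 N, so I'm continuing down.

Request:
play_rows(motion=[[[0, 0, 0.002], [0, 0, 0]], [[0, 0, 0.002], [0, 0, 0]], [[0, 0, 0.002], [0, 0, 0]]])

```text
t: 6.1
eef_pos: [0.5257, 0.0182, 0.1113]
tool_rot: [0.0, 0.179, 0.984, -0.001]
contact_force: [0.0, -0.7, 1.7]
gripper_width: -0.002
```

Request:
play_rows(motion=[[[0, 0, 0.002], [0, 0, 0]], [[0, 0, 0.002], [0, 0, 0]], [[0, 0, 0.002], [0, 0, 0]]])

```text
t: 6.4
eef_pos: [0.5257, 0.0182, 0.1105]
tool_rot: [0.0, 0.179, 0.984, -0.001]
contact_force: [0.7, -0.1, 1.4]
gripper_width: 0.002
```

Request:
play_rows(motion=[[[0, 0, 0.002], [0, 0, 0]], [[0, 0, 0.002], [0, 0, 0]], [[0, 0, 0.002], [0, 0, 0]]])

```text
t: 6.7
eef_pos: [0.5257, 0.0183, 0.1097]
tool_rot: [0.0, 0.179, 0.984, -0.001]
contact_force: [0.1, -0.2, 0.3]
gripper_width: 0.003
```

Request:
play_rows(motion=[[[0, 0, 0.002], [0, 0, 0]], [[0, 0, 0.002], [0, 0, 0]], [[0, 0, 0.002], [0, 0, 0]]])

```text
t: 7.0
eef_pos: [0.5257, 0.0183, 0.1088]
tool_rot: [0.0, 0.179, 0.984, -0.001]
contact_force: [-0.3, -0.7, 1.1]
gripper_width: 0.003
```

Request:
play_rows(motion=[[[0, 0, 0.002], [0, 0, 0]], [[0, 0, 0.002], [0, 0, 0]], [[0, 0, 0.002], [0, 0, 0]]])

```text
t: 7.3
eef_pos: [0.5257, 0.0183, 0.108]
tool_rot: [0.0, 0.179, 0.984, -0.001]
contact_force: [1.3, 0.3, 1.1]
gripper_width: 0.005
```

Request:
play_rows(motion=[[[0, 0, 0.002], [0, 0, 0]], [[0, 0, 0.002], [0, 0, 0]], [[0, 0, 0.002], [0, 0, 0]]])

```text
t: 7.6
eef_pos: [0.5257, 0.0183, 0.1071]
tool_rot: [0.0, 0.179, 0.984, -0.001]
contact_force: [0.2, 0.2, 1.3]
gripper_width: -0.002
```

Request:
play_rows(motion=[[[0, 0, 0.002], [0, 0, 0]], [[0, 0, 0.002], [0, 0, 0]], [[0, 0, 0.002], [0, 0, 0]]])

```text
t: 7.9
eef_pos: [0.5257, 0.0183, 0.1063]
tool_rot: [0.0, 0.179, 0.984, -0.001]
contact_force: [-0.7, 1.2, 0.6]
gripper_width: 0.003
```

Request:
play_rows(motion=[[[0, 0, 0.002], [0, 0, 0]], [[0, 0, 0.002], [0, 0, 0]], [[0, 0, 0.002], [0, 0, 0]]])

```text
t: 8.2
eef_pos: [0.5257, 0.0183, 0.1057]
tool_rot: [0.0, 0.179, 0.984, -0.001]
contact_force: [-1.0, 0.5, 2.8]
gripper_width: -0.002
```

Request:
play_rows(motion=[[[0, 0, 0], [0, 0, 0]], [[0, 0, 0], [0, 0, 0]]])

```text
t: 8.4
eef_pos: [0.5257, 0.0184, 0.1057]
tool_rot: [0.0, 0.179, 0.984, -0.001]
contact_force: [-1.2, 0.1, 3.0]
gripper_width: 0.001
```

Request:
play_rows(motion=[[[0, 0, 0.0015], [0, 0, 0]], [[0, 0, 0.0015], [0, 0, 0]], [[0, 0, 0.0015], [0, 0, 0]]])

```text
t: 8.7
eef_pos: [0.5258, 0.0184, 0.1053]
tool_rot: [0.0, 0.179, 0.984, -0.001]
contact_force: [-1.9, -0.6, 4.9]
gripper_width: -0.0
```

Request:
play_rows(motion=[[[0, 0, 0.002], [0, 0, 0]], [[0, 0, 0.002], [0, 0, 0]], [[0, 0, 0.002], [0, 0, 0]]])

```text
t: 9.0
eef_pos: [0.5257, 0.0184, 0.1048]
tool_rot: [0.0, 0.179, 0.984, -0.001]
contact_force: [-1.6, 0.1, 6.8]
gripper_width: -0.002
```

Request:
play_rows(motion=[[[0, 0, 0.0015], [0, 0, 0]], [[0, 0, 0.0015], [0, 0, 0]], [[0, 0, 0.0015], [0, 0, 0]], [[0, 0, 0.0015], [0, 0, 0]]])

```text
t: 9.4
eef_pos: [0.5258, 0.0184, 0.1046]
tool_rot: [0.0, 0.179, 0.984, -0.001]
contact_force: [-2.5, 1.2, 9.9]
gripper_width: -0.001
```

Request:
play_rows(motion=[[[0, 0, 0.0005], [0, 0, 0]], [[0, 0, 0.0005], [0, 0, 0]], [[0, 0, 0.0005], [0, 0, 0]], [[0, 0, 0.0005], [0, 0, 0]], [[0, 0, 0.0005], [0, 0, 0]], [[0, 0, 0.0005], [0, 0, 0]], [[0, 0, 0.0005], [0, 0, 0]], [[0, 0, 0.0005], [0, 0, 0]]])

```text
t: 10.2
eef_pos: [0.5257, 0.0184, 0.1048]
tool_rot: [0.0, 0.179, 0.984, -0.001]
contact_force: [-2.6, -0.8, 7.7]
gripper_width: 0.003
```

Run:
```python
from h import *
o=st()
ex=np.array([-.146,.989,0]); print(rot(o).inv().apply(-ex*.16)/.4, rot(o).inv().apply(-ex*.08)/.4)
```

```text
t 10.2 p [0.5257 0.0184 0.1048] F [-2.5537 -0.7812  7.7488] g 0.003
[-0.1938 -0.3498  0.0007] [-0.0969 -0.1749  0.0003]
```

Request:
play_rows(motion=[[[-0.055, -0.1, -0.0005], [0, 0, 0]], [[-0.115, -0.2, -0.001], [0, 0, 0]], [[-0.175, -0.31, -0.02], [0, 0, 0]], [[-0.194, -0.35, -0.05], [0, 0, 0]], [[-0.194, -0.35, -0.15], [0, 0, 0]], [[-0.194, -0.35, -0.2], [0, 0, 0]], [[-0.194, -0.35, -0.2], [0, 0, 0]], [[-0.194, -0.35, -0.2], [0, 0, 0]]], fingers=85)

```text
t: 11.0
eef_pos: [0.549, -0.1396, 0.1847]
tool_rot: [0.0, 0.179, 0.984, -0.001]
contact_force: [0.1, -0.4, -0.0]
gripper_width: 0.994
```

Run:
```python
from h import *
cam('side','side3.png');cam('scene','scene3.png');o=st();print(o['q'])
print(frac([.411,-.264,.20]))
```

```text
t 11.1 p [ 0.5483 -0.1394  0.1837] F [ 0.5261  0.9112 -0.0578] g 0.993
[-0.1531  0.3638  0.3664  1.8876 -0.1585  0.9207  1.4999]
(array([ 0.2121, -0.4124, -0.0396]), np.float64(0.1861558663671733))
```

View pics/side3.png

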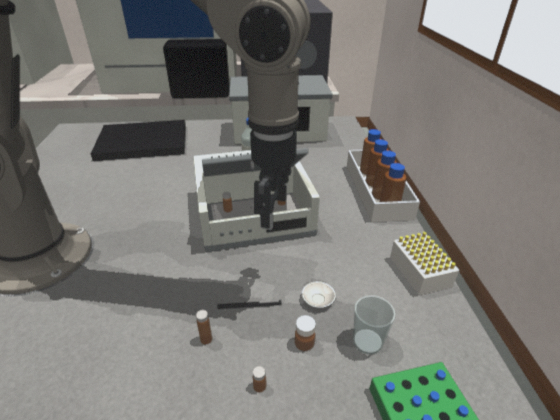

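View pics/scene3.png

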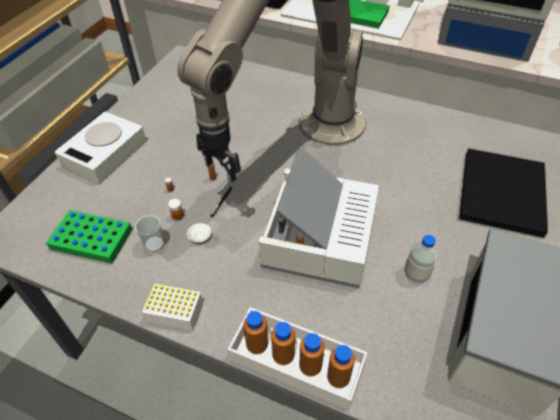

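The lid has sprung open and stands up, seen around (310,190) in the scene view. The hand is clear of it, and the vial still stands at (211,170). I'm moving above the vial next.

Request:
play_rows(motion=[[[0.212, -0.412, -0.04], [0, 0, 0]], [[0.212, -0.412, -0.04], [0, 0, 0]], [[0.212, -0.412, -0.04], [0, 0, 0]], [[0.212, -0.412, -0.04], [0, 0, 0]], [[0.212, -0.412, -0.04], [0, 0, 0]], [[0.212, -0.412, -0.04], [0, 0, 0]], [[0.212, -0.412, -0.04], [0, 0, 0]]], fingers=60)

```text
t: 11.8
eef_pos: [0.4117, -0.2628, 0.1995]
tool_rot: [-0.002, 0.178, 0.984, -0.001]
contact_force: [0.5, -0.4, -0.5]
gripper_width: 0.705
```

Run:
```python
from h import *
c=cam('wrist','wrist4.png');cam('side','side4.png');cam('scene','scene4.png');o=st();print(o['q'])
```

```text
t 11.95 p [ 0.4118 -0.2628  0.1997] F [-0.8346 -0.0362  0.1735] g 0.703
[ 0.0515  0.2153  0.4476  2.0471 -0.1146  0.9053  1.7754]
```

View pics/wrist4.png

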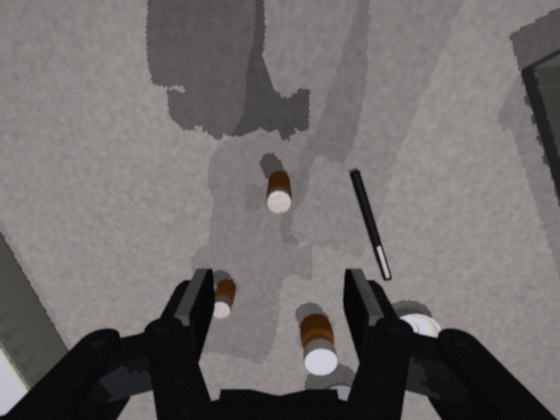

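View pics/side4.png

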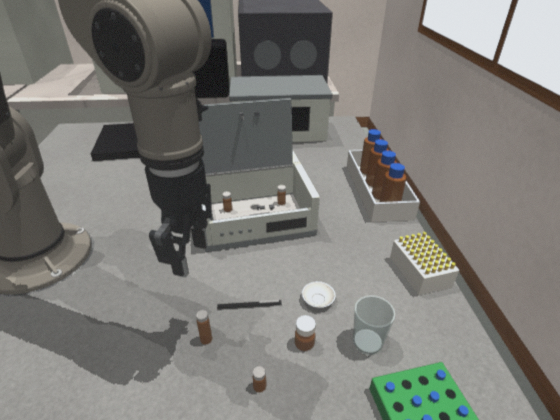

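View pics/scene4.png

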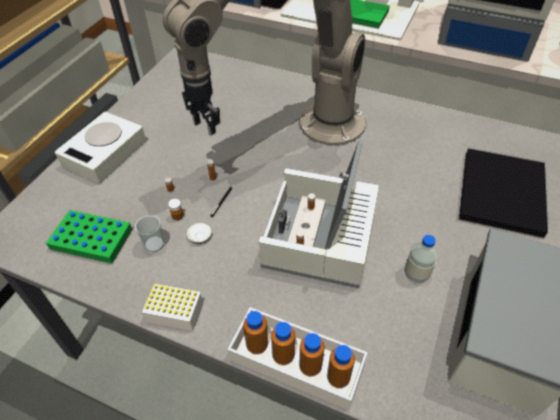

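The lid is fully open. In the wrist view the tall vial's cap is at (279,202), and the vial's foot lies above it in the picture.

Run:
```python
from h import *
c=cam('wrist');p=c['pixels'].astype(int)
hsv=cv2.cvtColor(c['pixels'],cv2.COLOR_RGB2HSV)
sub=np.zeros((420,560),np.uint8); sub[180:225,255:305]=1
m=((hsv[...,1]<60)&(hsv[...,2]>160)&(sub>0)).astype(np.uint8)
k,l,s,ce=cv2.connectedComponentsWithStats(m); i=1+np.argmax(s[1:,4]); print(s[i],ce[i])
V=onz(c,*ce[i],.075);print('vial',V); print('short',onz(c,222,310,.046),'jar',onz(c,320,360,.06))
w=cloud(c); print('depth cap',np.nanmedian(w[l==i],0))
for n in ('scene','side'):
    c=cam(n); a=c['pixels']; 
    x,y,ww,h=(260,165,120,115) if n=='scene' else (190,150,140,95)
    cv2.imwrite(f'pics/w_{n}.png',cv2.resize(a[y:y+h,x:x+ww,::-1],None,fx=5,fy=5,interpolation=cv2.INTER_CUBIC))
for z in (.1,.032): print(frac([V[0],V[1],z]))
```

```text
[268 191  23  22 392] [278.5714 201.5   ]
vial [ 0.4123 -0.2634  0.075 ]
short [ 0.5096 -0.3612  0.046 ] jar [ 0.592  -0.2846  0.06  ]
depth cap [ 0.4129 -0.2636  0.0736]
(array([-0.0025,  0.001 ,  0.2499]), np.float64(0.09998427881916631))
(array([-0.0029,  0.0014,  0.4199]), np.float64(0.167982913800496))
```

View pics/w_scene.png

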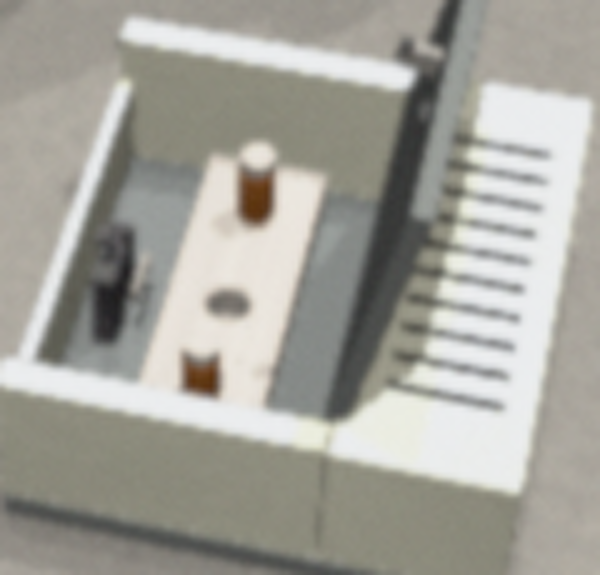

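View pics/w_side.png

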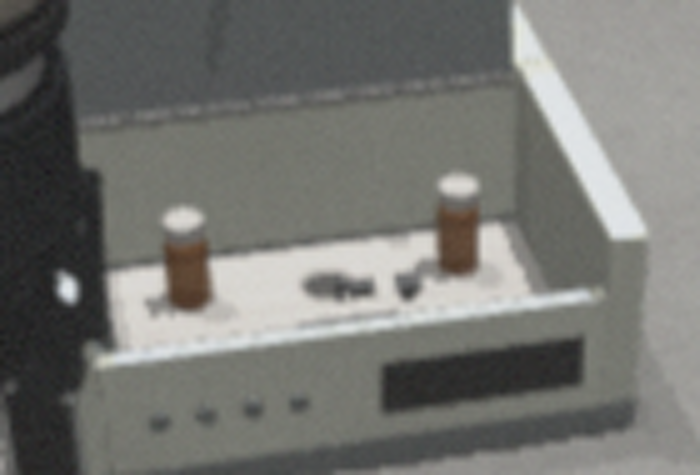

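Request:
play_rows(motion=[[[-0.003, 0.001, 0.12], [0, 0, 0]], [[-0.003, 0.001, 0.24], [0, 0, 0]], [[-0.003, 0.001, 0.3], [0, 0, 0]], [[-0.003, 0.001, 0.36], [0, 0, 0]], [[-0.003, 0.001, 0.42], [0, 0, 0]], [[-0.003, 0.001, 0.42], [0, 0, 0]], [[-0.003, 0.001, 0.42], [0, 0, 0]]])

```text
t: 12.8
eef_pos: [0.4123, -0.2636, 0.0321]
tool_rot: [-0.002, 0.178, 0.984, -0.001]
contact_force: [0.6, 0.1, 1.2]
gripper_width: 0.705
```

Request:
play_rows(motion=[[[0, 0, 0], [0, 0, 0]], [[0, 0, 0], [0, 0, 0]], [[0, 0, 0], [0, 0, 0]], [[0, 0, 0], [0, 0, 0]], [[0, 0, 0], [0, 0, 0]], [[0, 0, 0], [0, 0, 0]], [[0, 0, 0], [0, 0, 0]], [[0, 0, 0], [0, 0, 0]]], fingers=10, grip_force=20)

```text
t: 13.6
eef_pos: [0.4132, -0.2639, 0.0332]
tool_rot: [-0.001, 0.178, 0.984, -0.001]
contact_force: [-0.5, 0.8, 7.4]
gripper_width: 0.255
```

Run:
```python
from h import *
cam('wrist','wrist5.png');o=st()
s=cam('scene');d=cam('side')
print('well s',onz(s,305.6,225.6,.048),'d',onz(d,190+322/5,150+285/5,.048))
f=lambda u,v:(260+u/5,165+v/5); g=lambda u,v:(190+u/5,150+v/5)
a=onz(s,*f(259,154),.098);b=onz(s,*f(201,352),.098);print('s caps',a,b)
a2=onz(d,*g(183,215),.098);b2=onz(d,*g(459,183),.098);print('d caps',a2,b2,(a2+b2)/2, np.degrees(np.arctan2(*(b2-a2)[1::-1])),np.linalg.norm(a2-b2))
```

```text
t 13.65 p [ 0.4132 -0.2639  0.0332] F [-0.7205  0.7535  7.2875] g 0.251
well s [0.5147 0.0976 0.048 ] d [0.5128 0.0958 0.048 ]
s caps [0.4442 0.0874 0.098 ] [0.5902 0.1104 0.098 ]
d caps [0.4457 0.0904 0.098 ] [0.5846 0.1095 0.098 ] [0.5152 0.1    0.098 ] 7.86074642373584 0.14024547140587723
```

View pics/wrist5.png

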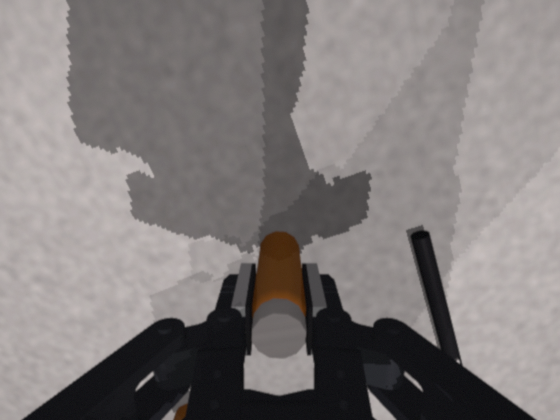

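The grip holds the vial: opening about 21 mm, vial centred at (279,290) in the wrist view. I'm lifting it now.

Request:
play_rows(motion=[[[0, 0, -0.02], [0, 0, 0]], [[0, 0, -0.06], [0, 0, 0]], [[0, 0, -0.12], [0, 0, 0]], [[0, 0, -0.2], [0, 0, 0]], [[0, 0, -0.3], [0, 0, 0]], [[0, 0, -0.4], [0, 0, 0]], [[0, 0, -0.415], [0, 0, 0]], [[0, 0, -0.415], [0, 0, 0]]], grip_force=30)

```text
t: 14.55
eef_pos: [0.4142, -0.2638, 0.2007]
tool_rot: [0.001, 0.178, 0.984, -0.001]
contact_force: [-0.2, 0.1, -0.8]
gripper_width: 0.246
```

Run:
```python
from h import *
cam('wrist','wrist6.png');o=st()
print(frac([.514,.098,.2]))
```

```text
t 14.6 p [ 0.4133 -0.2633  0.1992] F [-0.3937 -0.1073 -0.4687] g 0.256
(array([ 0.0799,  0.9344, -0.0033]), np.float64(0.3751158505228887))
```

View pics/wrist6.png

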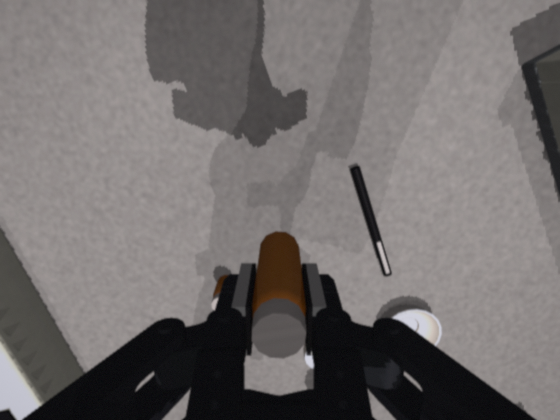

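The vial is lifted and upright in the pads, and the bystanders haven't moved. I'm carrying it over the well.

Request:
play_rows(motion=[[[0.008, 0.1, 0], [0, 0, 0]], [[0.016, 0.2, 0], [0, 0, 0]], [[0.028, 0.32, 0], [0, 0, 0]], [[0.038, 0.44, 0], [0, 0, 0]], [[0.048, 0.56, 0], [0, 0, 0]], [[0.058, 0.68, 0], [0, 0, 0]], [[0.068, 0.8, 0], [0, 0, 0]], [[0.075, 0.87, 0], [0, 0, 0]]])

```text
t: 15.4
eef_pos: [0.5061, 0.0774, 0.1967]
tool_rot: [-0.002, 0.176, 0.984, -0.001]
contact_force: [-0.4, 0.0, -0.5]
gripper_width: 0.247
```

Run:
```python
from h import *
cam('wrist','wrist7.png');o=st()
print(frac([.514,.098,.2]),o['q'])
```

```text
t 15.45 p [0.5069 0.0815 0.1967] F [ 1.4266  4.9413 -0.5012] g 0.252
(array([-0.0026,  0.0448, -0.0083]), np.float64(0.018263101982355836)) [-0.4863  0.2538  0.2434  1.9856 -0.0782  0.9138  1.0198]
```

View pics/wrist7.png

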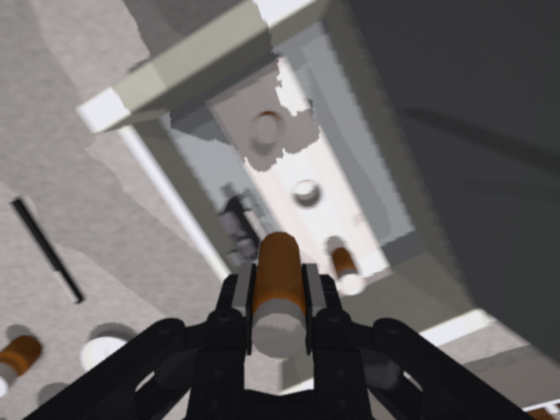

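The wrist view shows the empty well at (306,193), clear of the held vial, with the open lid at the right. I'm letting the arm settle before measuring.

Request:
play_rows(motion=[[[0, 0.012, 0], [0, 0, 0]], [[0, 0.012, 0], [0, 0, 0]], [[0, 0.012, 0], [0, 0, 0]], [[0, 0.012, 0], [0, 0, 0]], [[0, 0.012, 0], [0, 0, 0]]])

```text
t: 15.95
eef_pos: [0.5084, 0.0847, 0.1967]
tool_rot: [-0.002, 0.174, 0.985, -0.0]
contact_force: [-0.9, -0.3, -0.6]
gripper_width: 0.252
```

Run:
```python
from h import *
c=cam('wrist','wrist8.png');o=st()
x,y=250,130
cv2.imwrite('pics/wz.png',cv2.resize(c['pixels'][y:y+100,x:x+130,::-1],None,fx=6,fy=6,interpolation=cv2.INTER_CUBIC))
np.savez('w8.npz',w=cloud(c),px=c['pixels'],pose=c['pose'],f=c['f'],cx=c['cx'],cy=c['cy'],p=o['eef_pos'])
```

```text
t 16.0 p [0.5085 0.085  0.1968] F [ 0.1383  0.6995 -0.4765] g 0.255
```

View pics/wz.png

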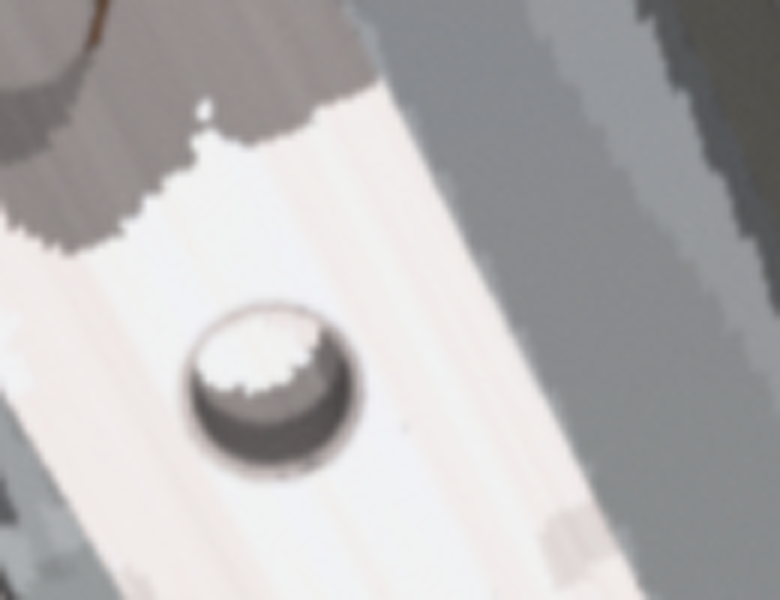

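Run:
```python
from h import *
d=np.load('w8.npz'); c={k:d[k] for k in ('pose','f','cx','cy')}; px=d['px']; p=d['p']
o=bot.get_obs(); Rm=rot(o)
W=onz(c,295.3,194.9,.048); print('well',W, 'delta tool',Rm.inv().apply(W-p))
# edges for size check
a=onz(c,250+183/6,130+390/6,.048);b=onz(c,250+363/6,130+390/6,.048);e=onz(c,250+272/6,130+298/6,.048);f=onz(c,250+272/6,130+482/6,.048)
print(np.linalg.norm(a-b),np.linalg.norm(e-f))
print('neighbour/cloud block z',np.nanmedian(d['w'][150:170,290:310,2]))
# vial foot edge profile
hsv=cv2.cvtColor(px,cv2.COLOR_RGB2HSV)
m=((hsv[...,0]<18)&(hsv[...,1]>120)).astype(np.uint8); m[:215]=0; m[330:]=0; m[:,:250]=0; m[:,310:]=0
k,l,s,ce=cv2.connectedComponentsWithStats(m); i=1+np.argmax(s[1:,4]); print(s[i])
for v in range(s[i,1],s[i,1]+30,4):
    u=np.where(l[v]==i)[0]; print(v,u.min(),u.max())
```

```text
well [0.5152 0.0978 0.048 ] delta tool [-0.0024  0.0144  0.1488]
0.02665295838694035 0.028374417825411124
neighbour/cloud block z 0.046549398325799296
[ 251  233   56   83 2994]
233 274 285
237 266 291
241 263 294
245 261 296
249 261 297
253 260 298
257 260 298
261 259 299
```

Run:
```python
from h import *
d=np.load('w8.npz');px=d['px']
cv2.imwrite('pics/vz.png',cv2.resize(px[225:365,225:335,::-1],None,fx=5,fy=4.2,interpolation=cv2.INTER_CUBIC))
```

```text
(no output)
```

View pics/vz.png

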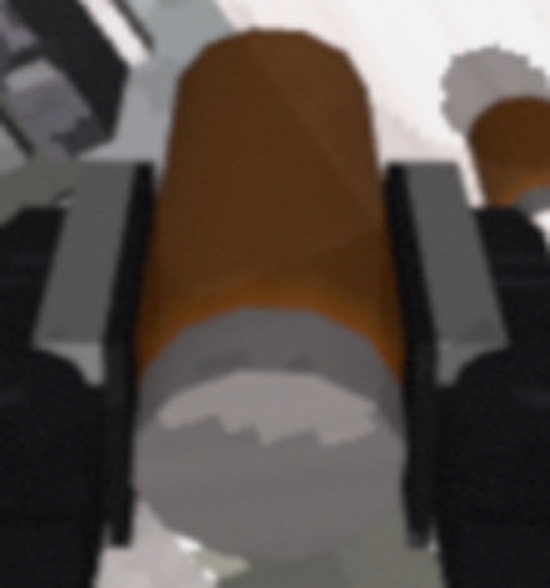

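Run:
```python
from h import *
d=np.load('w8.npz'); c={k:d[k] for k in ('pose','f','cx','cy')}; p=d['p']
Rm=rot(bot.get_obs())
for nm,u,v,z in [('foot edge',279.3,232.3,p[2]-.0332),('cap',278.8,335.2,p[2]-.0332+.075)]:
    P=onz(c,u,v,z); print(nm,Rm.inv().apply(P-p))
l=onz(c,225+133/5,335.2,p[2]+.0418);r=onz(c,225+405/5,335.2,p[2]+.0418);print('cap dia',np.linalg.norm(l-r))
print('tilt tool z',Rm.apply([0,0,1]))
```

```text
foot edge [ 0.0102 -0.0001  0.0332]
cap [ 0.0023 -0.0004 -0.0418]
cap dia 0.0192588495218031
tilt tool z [-0.0031  0.0005 -1.    ]
```

Request:
play_rows(motion=[[[-0.005, 0.02, 0], [0, 0, 0]], [[-0.005, 0.0363, 0], [0, 0, 0]], [[-0.005, 0.0363, 0.05], [0, 0, 0]], [[-0.005, 0.0363, 0.1], [0, 0, 0]], [[-0.005, 0.0363, 0.16], [0, 0, 0]], [[-0.005, 0.0363, 0.22], [0, 0, 0]], [[-0.005, 0.0363, 0.26], [0, 0, 0]], [[-0.005, 0.0363, 0.26], [0, 0, 0]]])

```text
t: 16.8
eef_pos: [0.5137, 0.0983, 0.0907]
tool_rot: [-0.003, 0.174, 0.985, -0.001]
contact_force: [0.4, -0.4, -1.7]
gripper_width: 0.249
```

Request:
play_rows(motion=[[[0, 0, 0], [0, 0, 0]], [[0, 0, 0], [0, 0, 0]]])

```text
t: 17.0
eef_pos: [0.5143, 0.0988, 0.0915]
tool_rot: [-0.003, 0.174, 0.985, -0.001]
contact_force: [0.6, -0.6, -0.3]
gripper_width: 0.249
```

Run:
```python
from h import *
o=st(); c=cam('wrist','wrist9.png'); np.savez('w9.npz',px=c['pixels'],pose=c['pose'],f=c['f'],cx=c['cx'],cy=c['cy'],p=o['eef_pos'])
s=cam('scene'); cv2.imwrite('pics/s9.png',cv2.resize(s['pixels'][165:265,260:380,::-1],None,fx=6,fy=6,interpolation=cv2.INTER_CUBIC))
d=cam('side'); cv2.imwrite('pics/d9.png',cv2.resize(d['pixels'][140:240,190:330,::-1],None,fx=5,fy=5,interpolation=cv2.INTER_CUBIC))
W=np.array([.5152,.0978,.048]); print(rot(o).inv().apply(W-o['eef_pos']))
```

```text
t 17.0 p [0.5143 0.0988 0.0915] F [ 0.5537 -0.6095 -0.347 ] g 0.249
[-0.0015 -0.0005  0.0435]
```

View pics/wrist9.png

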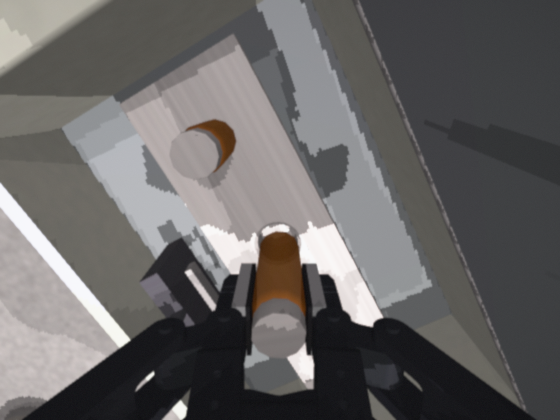

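View pics/s9.png

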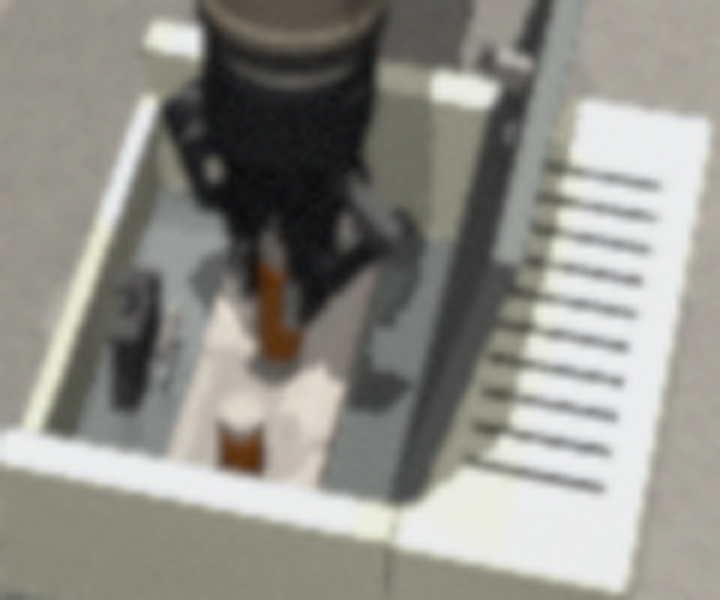

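View pics/d9.png

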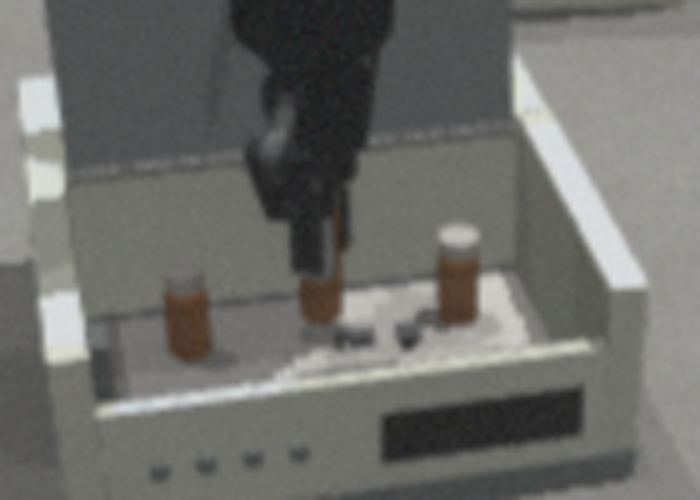

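The vial hangs over the well. In the wrist view the mouth's rim shows as an arc at about (279,226), just beyond the foot at (279,234). I'm zooming in to measure it.

Run:
```python
from h import *
d=np.load('w9.npz');px=d['px']
cv2.imwrite('pics/vz9.png',cv2.resize(px[210:270,240:320,::-1],None,fx=9,fy=9,interpolation=cv2.INTER_CUBIC))
```

```text
(no output)
```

View pics/vz9.png

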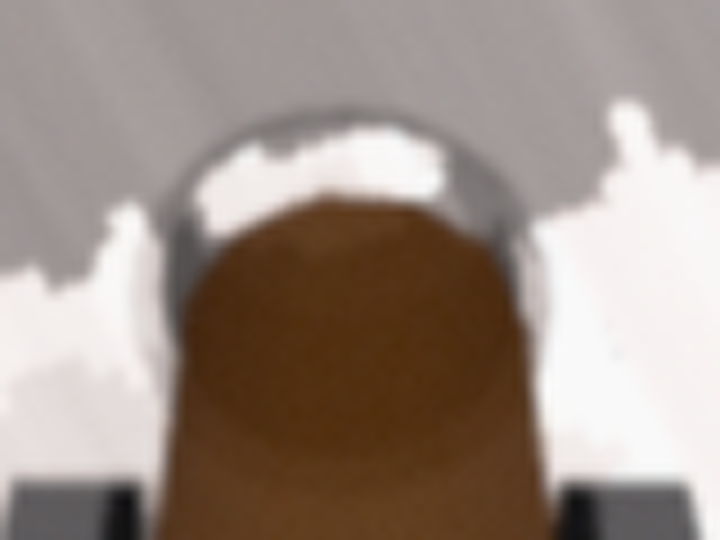

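Run:
```python
from h import *
d=np.load('w9.npz'); c={k:d[k] for k in ('pose','f','cx','cy')}; p=d['p']
I=rot(bot.get_obs()).inv()
q=lambda x,y:(240+x/9-.4,210+y/9-.4)
print('rim top',I.apply(onz(c,*q(348,105),.048)-p),'L',I.apply(onz(c,*q(143,305),.048)-p),'R',I.apply(onz(c,*q(549,305),.048)-p))
z=p[2]-.0332
print('foot top',I.apply(onz(c,*q(353,193),z)-p),'L',I.apply(onz(c,*q(185,330),z)-p),'R',I.apply(onz(c,*q(525,330),z)-p))
```

```text
rim top [ 0.0128 -0.0004  0.0435] L [-0.0014 -0.0139  0.0435] R [-0.0013  0.0129  0.0435]
foot top [ 0.0109 -0.0001  0.0333] L [ 0.0016 -0.0106  0.0332] R [0.0017 0.0107 0.0332]
```

Request:
play_rows(motion=[[[-0.003, -0.001, 0], [0, 0, 0]], [[-0.003, -0.001, 0], [0, 0, 0]], [[-0.003, -0.001, 0.01], [0, 0, 0]], [[-0.003, -0.001, 0.02], [0, 0, 0]], [[-0.003, -0.001, 0.025], [0, 0, 0]], [[-0.003, -0.001, 0.03], [0, 0, 0]], [[-0.003, -0.001, 0.03], [0, 0, 0]]])

```text
t: 17.85
eef_pos: [0.515, 0.0977, 0.0792]
tool_rot: [-0.003, 0.174, 0.985, -0.001]
contact_force: [-0.6, -0.2, -1.1]
gripper_width: 0.248
```

Request:
play_rows(motion=[[[0, 0, 0.004], [0, 0, 0]], [[0, 0, 0.008], [0, 0, 0]], [[0, 0, 0.008], [0, 0, 0]]])

```text
t: 18.15
eef_pos: [0.5151, 0.0976, 0.0759]
tool_rot: [-0.003, 0.174, 0.985, -0.001]
contact_force: [0.1, -0.1, -0.4]
gripper_width: 0.246
```

Request:
play_rows(motion=[[[0, 0, 0.005], [0, 0, 0]], [[0, 0, 0.01], [0, 0, 0]], [[0, 0, 0.015], [0, 0, 0]], [[0, 0, 0.015], [0, 0, 0]]])

```text
t: 18.55
eef_pos: [0.515, 0.0976, 0.0696]
tool_rot: [-0.003, 0.174, 0.985, -0.001]
contact_force: [-0.3, 0.1, -0.8]
gripper_width: 0.249
```

Request:
play_rows(motion=[[[0, 0, 0.005], [0, 0, 0]], [[0, 0, 0.01], [0, 0, 0]], [[0, 0, 0.015], [0, 0, 0]], [[0, 0, 0.015], [0, 0, 0]]])

```text
t: 18.95
eef_pos: [0.515, 0.0976, 0.0633]
tool_rot: [-0.003, 0.174, 0.985, -0.001]
contact_force: [1.0, -0.3, -0.7]
gripper_width: 0.244
```

Foot at about 0.030 with no resistance. There are about 7 mm to go.

Request:
play_rows(motion=[[[0, 0, 0.005], [0, 0, 0]], [[0, 0, 0.01], [0, 0, 0]], [[0, 0, 0.012], [0, 0, 0]], [[0, 0, 0.012], [0, 0, 0]]])

```text
t: 19.35
eef_pos: [0.515, 0.0976, 0.0584]
tool_rot: [-0.003, 0.174, 0.985, -0.001]
contact_force: [0.1, 0.0, -1.0]
gripper_width: 0.253
```

Request:
play_rows(motion=[[[0, 0, 0.0025], [0, 0, 0]], [[0, 0, 0.0025], [0, 0, 0]], [[0, 0, 0.0025], [0, 0, 0]]])

```text
t: 19.65
eef_pos: [0.515, 0.0976, 0.0574]
tool_rot: [-0.003, 0.174, 0.985, -0.001]
contact_force: [0.6, 0.2, -0.5]
gripper_width: 0.248
```

Request:
play_rows(motion=[[[0, 0, 0.0025], [0, 0, 0]], [[0, 0, 0.0025], [0, 0, 0]], [[0, 0, 0.0025], [0, 0, 0]]])

```text
t: 19.95
eef_pos: [0.515, 0.0976, 0.0563]
tool_rot: [-0.003, 0.174, 0.985, -0.001]
contact_force: [1.3, 0.5, -0.1]
gripper_width: 0.251
```

Request:
play_rows(motion=[[[0, 0, 0.002], [0, 0, 0]], [[0, 0, 0.002], [0, 0, 0]], [[0, 0, 0.002], [0, 0, 0]]])

```text
t: 20.25
eef_pos: [0.5152, 0.0976, 0.0562]
tool_rot: [-0.003, 0.174, 0.985, -0.001]
contact_force: [-1.7, -0.0, 7.3]
gripper_width: 0.253
```

Request:
play_rows(motion=[[[0, 0, 0.001], [0, 0, 0]], [[0, 0, 0.001], [0, 0, 0]], [[0, 0, 0.001], [0, 0, 0]]])

```text
t: 20.55
eef_pos: [0.5152, 0.0976, 0.0562]
tool_rot: [-0.003, 0.174, 0.985, -0.001]
contact_force: [-2.6, -0.2, 7.2]
gripper_width: 0.255
```

The vial is on the well floor: 7 N up-force at exactly the expected height. I'm releasing it with a small opening.

Request:
play_rows(motion=[[[0, 0, 0], [0, 0, 0]], [[0, 0, 0], [0, 0, 0]], [[0, 0, 0], [0, 0, 0]], [[0, 0, 0], [0, 0, 0]], [[0, 0, 0], [0, 0, 0]]], fingers=36)

```text
t: 21.05
eef_pos: [0.5151, 0.0976, 0.0562]
tool_rot: [-0.003, 0.174, 0.985, -0.001]
contact_force: [0.3, -0.5, 0.3]
gripper_width: 0.42
```

Request:
play_rows(motion=[[[0, 0, -0.02], [0, 0, 0]], [[0, 0, -0.05], [0, 0, 0]], [[0, 0, -0.1], [0, 0, 0]], [[0, 0, -0.16], [0, 0, 0]], [[0, 0, -0.24], [0, 0, 0]], [[0, 0, -0.34], [0, 0, 0]], [[0, 0, -0.44], [0, 0, 0]], [[0, 0, -0.45], [0, 0, 0]]])

```text
t: 21.85
eef_pos: [0.5192, 0.0981, 0.2424]
tool_rot: [0.002, 0.174, 0.985, 0.002]
contact_force: [-0.5, -0.5, -0.6]
gripper_width: 0.417
```

Run:
```python
from h import *
o=st();cam('wrist','wrist10.png');cam('scene','scene10.png');cam('side','side10.png')
```

```text
t 21.85 p [0.5192 0.0981 0.2424] F [-0.4763 -0.4739 -0.6356] g 0.417
```

View pics/wrist10.png

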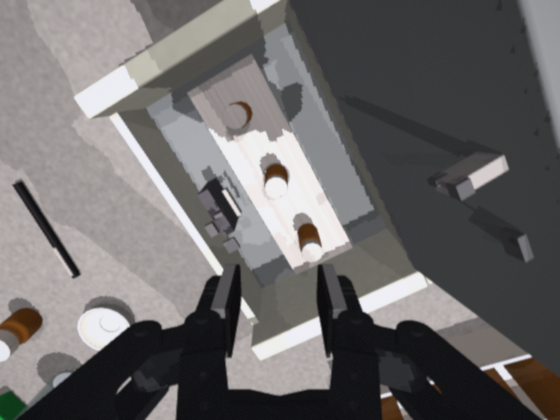

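View pics/side10.png

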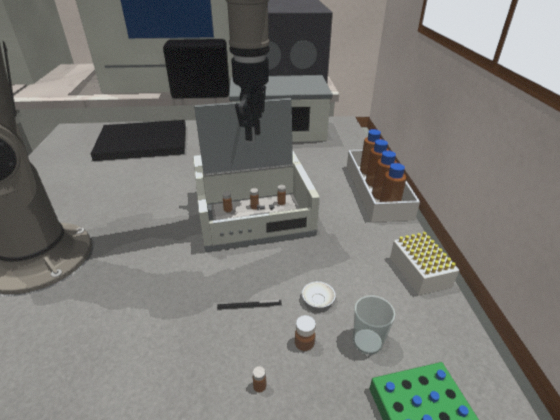

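View pics/scene10.png

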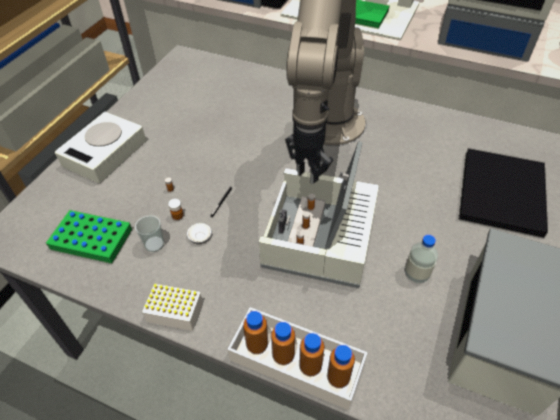

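The three vials stand in a row with equal heights, the middle cap at (276,180) in the wrist view. The lid is open and the bystanders are where they were. I'm backing off a little and making one height check before handing in.

Request:
play_rows(motion=[[[0, -0.05, 0], [0, 0, 0]], [[0, -0.1, 0], [0, 0, 0]], [[0, -0.15, 0], [0, 0, 0]], [[0, -0.15, 0], [0, 0, 0]], [[0, -0.15, 0], [0, 0, 0]], [[0, -0.15, 0], [0, 0, 0]], [[0, -0.15, 0], [0, 0, 0]]])

```text
t: 22.7
eef_pos: [0.4954, 0.0419, 0.2363]
tool_rot: [-0.003, 0.173, 0.985, -0.0]
contact_force: [-0.3, -0.2, -1.0]
gripper_width: 0.422
```

Run:
```python
from h import *
o=st();c=cam('wrist','wrist11.png');w=cloud(c)
hsv=cv2.cvtColor(c['pixels'],cv2.COLOR_RGB2HSV)
m=((w[...,2]>.085)&(w[...,2]<.11)&(np.hypot(w[...,0]-.515,w[...,1]-.0977)<.09)&(abs((w[...,:2]-[.515,.0977])@[-.146,.989])<.02)).astype(np.uint8)
k,l,s,ce=cv2.connectedComponentsWithStats(m)
for i in range(1,k):
    if s[i,4]>40: print(s[i],np.nanmedian(w[l==i],0),onz(c,*ce[i],.098))
```

```text
t 22.7 p [0.4954 0.0419 0.2363] F [-0.2795 -0.2162 -0.9555] g 0.422
[298 110  26  26 503] [0.4462 0.0866 0.0966] [0.446  0.0865 0.098 ]
[335 182  25  25 461] [0.5129 0.0972 0.0964] [0.5125 0.0971 0.098 ]
[367 246  24  25 440] [0.5823 0.1074 0.0963] [0.5812 0.107  0.098 ]
```

View pics/wrist11.png

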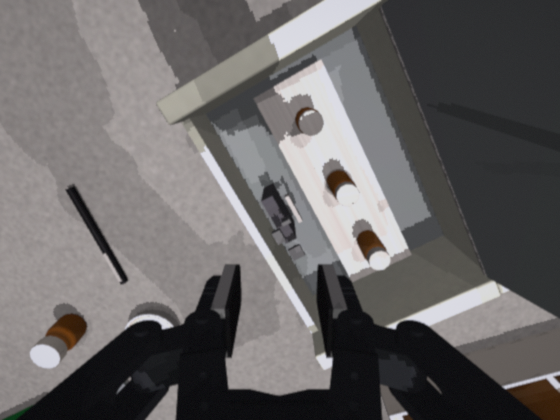

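The middle cap is level with its neighbours: z 0.0964 against 0.0966 and 0.0963. It sits about 1 mm from their midpoint, so the vial is fully home. Handing in.

```bash
python3 -c "
from station import bot; print(bot.hand_in())"
```

```text
the job is handed in; nothing more can be done
None
```

I pressed the lid down to its buffer, slid the hand off so the lid sprang open, and stood the tall vial in the empty well. I handed the job in at about 23 s; the hand-in reports no verdict.

- **Press:** I went down in small steps until the force rose off the 1–2 N give. I then held the lid on the buffer for about 1.3 s; the readings in that time were 6.8 to 9.9 N. The hand came off level over the free edge, and the lid opened fully with the hand clear of it.
- **Vial:** It met no resistance going into the well and touched the floor at the expected height with about 7 N. I then released it and backed the hand off.
- **Last checks:** The vial's cap is level with the two fixed vials within 0.2 mm and about 1 mm from their midpoint. The lid stands open in the last pictures, with nothing touching it. The bystanders look unmoved; I judged that by eye and did not measure it.
- **Disagreements:** My early estimates of the lid's free edge differed by about 7 mm between cameras, so I pressed using the wrist view of the ribs. In the hand, the vial's cap and foot measured about 3 mm apart sideways. I lined up the foot with the well rim before lowering it, and the vial stood upright once released.

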